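Push the takeaway tub between the tins up to the seasoning box

ROBOT

A 6-joint arm with a two-finger parallel gripper is mounted at the origin on a cart in front of the work surface, level with it; the furniture and walls round the work are solid. World frame = base frame: x ahead of the robot, y to its left, z up, the work surface at z = 0. Lengths are in m, angles in rad, forces in N, time in s.
With the tool pointing down it reaches from about 0.35 to 0.975 m from the base axis. Payload 4.9 kg.
Tool frame: the origin (TCP) lies at the very end of the fingers, on their centre line; the grasp point (between the pads) lies 19 mm behind it; z points along the fingers, y is the line along which they close (so a half turn about z gives the same grasp; the last joint's range is limited). The gripper opens to 85 mm and grips with 20 to 120 N. Pads are 22 mm wide; open, the fingers measure 114 mm over their backs; the gripper's body (76 mm by 85 mm) begins 54 mm behind the grasp point. The pads swing forward as they close: fully open they stand 13 mm farther back than shut.
Start: joints at [-1.271, 0.053, 1.613, -0, 1.476, -0.119], TCP at [0.254, -0.571, 0.206] pointing down, gripper open.
Joint ranges: [-3.01, 3.01], [-1.01, 2.22], [0.06, 2.58], [-1.02, 4.17], [0.09, 2.62], [-3.14, 3.14]. Speed limits (rad/s): [2.57, 2.57, 3.14, 3.14, 3.14, 3.14].

INTERFACE

Orientations are given as a unit quaternion [w, x, y, z].
In Python, from plant import manip gives the robot as it stands.
- The arm moves only by the tool move_arm, never from a script. Its argument "plan" is a list that holds one entry, the list of rows, each a list of 7 numbers: the shift along the tool's x, y, z as a fraction of full scale, then the turn, a rotation vector about the tool's x, y, z as a fraction of full scale, then the closure, from 0 (fully open) to 1 (shut). In form: [[[dx, dy, dz, wx, wy, wz, fingers], ...]]. A call has exactly 10 rows; each row shifts and turns the commanded pose from where the row before left it, along the tool's axes as they then stand; what a row does not reach is not made up. Full scale, the value 1, is 0.12 m for a shift and 0.15 rad for a turn. A row lasts 1/8 s, in which the tool goes at most 62.5 mm and 10.7 degrees, less where a joint would pass 70% of its speed; a pose out of reach is approached as far as the arm can. A call with a number of a shift or a turn outside -1 to 1 is refused whole. A call with a gripper value outside its range is refused whole. The fingers move at their own pace and stop on an object; the grip force is fixed at half the most. Time passes only in rows, so rows that do not move let the fingers close, or fill a call up. It gives the time, the measured TCP pose, the force, the opening and the grip force at its end, in the units of the state.
- manip.state(): the state, without advancing time (a new reading comes with each control period).
- manip.grab_frame(name): name is "scene" or "top"; returns a dict with "pixels" (384x512x3 uint8, blue, green, red), "depth" (384x512 float32, m along the optical axis (not along the pixel's ray), 0 where there is no reading), "vfov" (degrees; the focal length in pixels is half the picture's height over the tangent of half this angle, whatever the lens; pixels are square), "cx", "cy" (the principal point, pixels), "view" (4x4, takes a point from world to camera coordinates). Camera axes: x right, y down, z forward; pixel columns grow to the right and rows downward; lengths in m; the calibration is good to about 2 mm. A picture is of the moment at which its call begins.
- manip.job_done(): hands the job in; it is judged then, once.
The state is a dict: "time": time; "joint_pos": joint angles; "joint_vel": joint speeds; "joint_efforts": joint torques, N m; "tool_pos": TCP position; "tool_rot": TCP orientation; "contact_force": force on the tool from outside, world axes, zero at the start; "ft_torque": the same for the moment, N m; "gripper_width": opening from 0.0 (shut) to 1.0 (fully open); "grasp_force": force on a finger pad.
Only numpy, scipy, OpenCV 4.12 (cv2) and the standard library are available. Lean on these libraries where they do the work, as an engineer would, in place of code of your own. Each camera call takes 0.05 s, during which the arm holds its last target. There are 200 camera calls.

TASK

Put the small takeaway tub that stands alone in front of the two tins away without picking it up: push it over the desk with the fingertips, short end first, through the narrow gap between the two tins and on until its leading end rests against the front of the seasoning box, square to it. Never lift or tip the tub, and leave the garlic, the potato and the shaker where they are.

Things in the scene. Friction and masses are not known exactly. Their poses are not given: they have to be found in the camera images.
- tub: Loose translucent takeaway tub standing alone on the open side of the tins (the pile of tubs at the far left plays no part). 75 mm along own x, 102 mm along own y, 46 mm high, about 0.12 kg; tapers to the foot but pushes like an upright box of that size. Origin: centre of its underside. Its y starts within 0.5 rad of the gap's direction, its centre within 40 mm of the line through the gap.
- tin_near: The short round food tin on the robot's side of the gap, 75.4 mm in diameter, 58 mm high, fixed to the desk. Origin: centre of its underside. Its axes are parallel to those of the seasoning box; its +y points to the other tin.
- tin_far: The same sort of tin on the far side of the gap, 75.4 mm in diameter, 58 mm high, fixed. Origin: centre of its underside. The free gap between the tins is 83 to 87 mm wide, so the tub passes only short end first (75 mm wide), with 4 to 6 mm to spare at each side.
- gap (a point): The middle of the gap between the two tins (true to 1 mm), on the desk top. Its +x axis is the direction in which the tub goes through the gap, level, toward the seasoning box and at right angles to its front; its +y points to the far tin.
- seasoning_box: Long white three-bay box, 120 mm deep (own x), 240 wide (own y), 83 high, fixed across the way 160 to 175 mm beyond the tins' middles. Origin: centre of its underside. Its upright flat front, 46 mm from the origin, looks to its own -x, at the tins; the lids jut 4 mm more from 73 mm up and clear the tub. With the tub home, the origins are 97 mm apart along this x.
- garlic: Loose garlic bulb, about 60 mm across and 59 mm high, lying beside the space between tins and seasoning box, about 107 mm to one side of the box's middle. Bystander. Origin: centre of its underside.
- potato: Loose potato, 60x79x48 mm, lying likewise on the other side of that space. Bystander. Origin: centre of its underside.
- shaker: Loose salt shaker, 44 mm in diameter and 90 mm high, standing on the desk to the left of the tub. Bystander. Origin: centre of its underside.
Things that resemble listed ones, but are neither listed nor needed, are in the scene too. Leave any orange look-alike of the tub alone.

How it is judged:
By the outcome, as a careful person would: the job done as asked, in the order asked, and still so for the second after the job is handed in, with the robot touching nothing.
It also fails if it takes over 72 s, if anything falls off the work surface, if the arm or the gripper's body presses on something with over 40 N, if the wrist force passes 120 N, or if a joint passes its speed limit or range.

## Working session

There is one attempt and no reset: what is moved stays moved. The work goes in short steps, Python scripts to look and compute and a tool call to move; the robot and the scene stay as the last step left them, time stands still between calls to the robot, and variables do not carry over. Pictures are saved under pics/ and viewed, at most 10 in all, crops included, and the job is handed in when it is done.

Besides the shell and the picture viewer there is one more tool, called after "Request:" by a JSON object that holds its "method" and its "body". move_arm: Moves the arm, as the interface text tells. Its arguments: {"type":"object","properties":{"plan":{"type":"array"}},"required":["plan"]}

```bash
mkdir -p pics; cat > h.py <<'E'
import numpy as np, cv2
from plant import manip
def grab(n):
    f=manip.grab_frame(n); np.savez(''+n+'.npz',**f); return f
def K(f):
    fl=f['pixels'].shape[0]/2/np.tan(np.radians(f['vfov'])/2); return fl,f['cx'],f['cy']
def cloud(f):
    fl,cx,cy=K(f); d=f['depth']; v,u=np.indices(d.shape)
    c=np.stack([(u-cx)/fl*d,(v-cy)/fl*d,d,np.ones_like(d)],-1)
    return (c@np.linalg.inv(f['view']).T)[...,:3]
def ray(f,u,v,z):
    fl,cx,cy=K(f); T=np.linalg.inv(f['view']); r=T[:3,:3]@np.array([(u-cx)/fl,(v-cy)/fl,1]); o=T[:3,3]
    return o+r*(z-o[2])/r[2]
E
python3 - <<'E'
from h import *
for n in('scene','top'):
    f=grab(n); cv2.imwrite(f'pics/{n}0.png',cv2.resize(f['pixels'],(800,600))); print(n,f['vfov'],f['cx'],f['cy'],np.linalg.inv(f['view']).round(3).tolist(), (f['depth']==0).mean())
print(manip.state())
E
```

```text
scene 50.32400325695122 256.28254339562017 191.74606760124604 [[-0.785, -0.282, 0.552, -0.063], [-0.619, 0.389, -0.682, 0.747], [-0.023, -0.877, -0.48, 0.574], [0.0, 0.0, 0.0, 1.0]] 0.004063924153645833
top 54.60767380638716 265.9169535781595 191.79912048767986 [[-0.022, -0.997, 0.074, 0.481], [-0.999, 0.025, 0.03, -0.018], [-0.032, -0.074, -0.997, 0.89], [0.0, 0.0, 0.0, 1.0]] 0.004170735677083333
{'time': 0.1, 'joint_pos': array([-1.27099342e+00,  5.32723278e-02,  1.61415521e+00, -4.89638833e-06,
        1.47603711e+00, -1.19003862e-01]), 'joint_vel': array([-0.0017612 , -0.00131654, -0.00437991, -0.00122077, -0.00091735,
        0.0005811 ]), 'joint_efforts': array([ 3.64794369e-04, -3.94906175e+01, -3.71362388e+01, -7.60941748e-05,
        3.94882460e-03, -1.29594920e-05]), 'tool_pos': array([ 0.25398128, -0.57038829,  0.20449838]), 'tool_rot': array([-9.31956043e-04,  9.78154634e-01,  2.07876490e-01, -8.69256116e-05]), 'contact_force': array([-0.28553408,  0.07433218, -0.52111911]), 'ft_torque': array([ 0.00803181, -0.00205954,  0.02242523]), 'grasp_force': 0.0, 'gripper_width': 0.9964007760952259}
```

View pics/scene0.png

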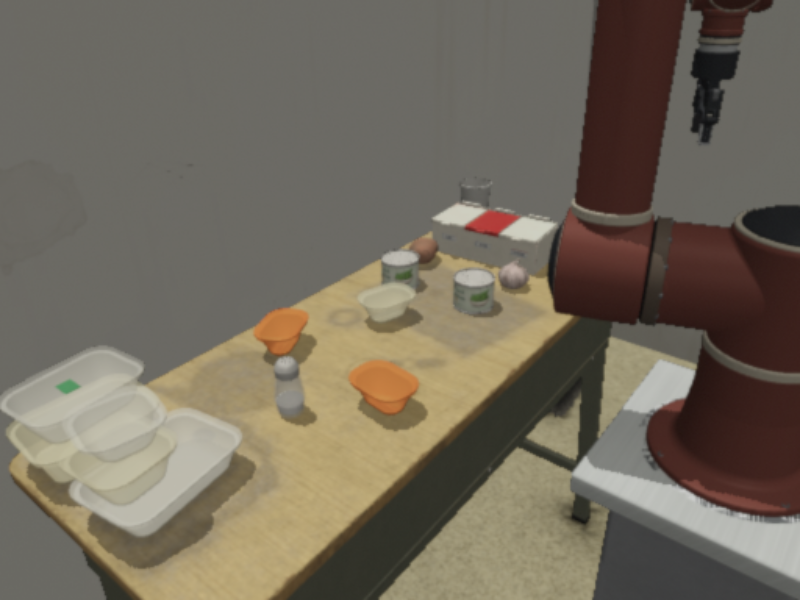

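View pics/top0.png

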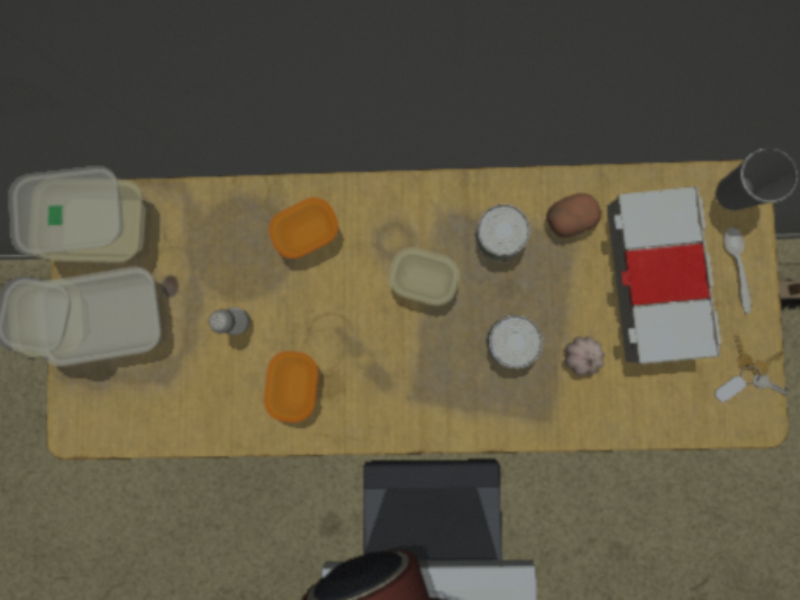

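The top view (800×600) shows the tub at (424,278), the far tin at (503,231), the near tin at (515,342) and the box at (668,275). The push runs toward world −y. Next I measure from the top view's depth and colour.

```bash
cat > meas.py <<'E'
from h import *
def comp(f,zlo,zhi,u0,v0,u1,v1):
    P=cloud(f); m=np.zeros(P.shape[:2],np.uint8)
    m[v0:v1,u0:u1]=((P[v0:v1,u0:u1,2]>zlo)&(P[v0:v1,u0:u1,2]<zhi))
    n,l,s,c=cv2.connectedComponentsWithStats(m); k=1+np.argmax(s[1:,4]); return P[l==k],(l==k)
def run(f):
    out={}
    for n,b,z in (('far',(300,128,345,172),.058),('near',(308,196,352,242),.058),('garlic',(355,210,392,244),.05),('potato',(345,118,390,158),.04),('box',(390,115,465,236),.083),('tub',(240,150,300,205),.046),('shaker',(130,190,162,216),.09)):
        p,m=comp(f,z-.012,z+.02,*b)
        r=cv2.minAreaRect((p[:,:2]*1000).astype(np.float32))
        (cx,cy),rad=cv2.minEnclosingCircle((p[:,:2]*1000).astype(np.float32))
        print(n,len(p),'z med/max',np.median(p[:,2]).round(4),p[:,2].max().round(4),'rect',np.round(r[0],1),np.round(r[1],1),round(r[2],1),'circ',round(cx,1),round(cy,1),round(rad,1))
        # contour ray cast
        c=max(cv2.findContours(m.astype(np.uint8),cv2.RETR_EXTERNAL,cv2.CHAIN_APPROX_NONE)[0],key=len)[:,0]
        q=np.array([ray(f,u,v,z)[:2] for u,v in c])*1000
        r=cv2.minAreaRect(q.astype(np.float32)); e=cv2.fitEllipse(q.astype(np.float32)) ; print('    ray',np.round(r[0],1),np.round(r[1],1),round(r[2],1),'ell',np.round(e[0],1),np.round(e[1],1),round(e[2],1))
if __name__=='__main__':
    f=grab('top'); run(f)
    P=cloud(f); print('desk z',np.median(P[170:200,200:230,2]))
    cv2.imwrite('pics/crop1.png',cv2.resize(f['pixels'][110:250,225:470],(784,448),interpolation=cv2.INTER_CUBIC))
E
python3 meas.py
```

```text
far 880 z med/max 0.0553 0.0621 rect [ 642.3 -120.4] [73.5 74.2] 43.6 circ 642.9 -120.1 38.1
    ray [ 641.8 -120.2] [73.4 75.4] 61.8 ell [ 641.9 -120.2] [73.1 74.6] 54.1
near 900 z med/max 0.0556 0.0618 rect [ 480.1 -132.6] [73.4 73.4] 86.6 circ 480.9 -132.6 37.7
    ray [ 480.  -132.7] [73.  73.2] 88.2 ell [ 480.8 -132.3] [72.8 73.4] 4.4
garlic 271 z med/max 0.0433 0.0616 rect [ 459.6 -236.1] [42.6 42.8] 88.7 circ 458.0 -235.3 23.1
    ray [ 459.9 -233.1] [42.  42.2] 88.8 ell [ 458. -233.] [38.9 40.9] 115.0
potato 709 z med/max 0.0424 0.0515 rect [ 667.6 -228.9] [56.7 77.4] 18.8 circ 664.3 -229.4 39.6
    ray [ 665.6 -226.9] [56.3 76.9] 20.4 ell [ 665.5 -226.8] [57.6 79.7] 19.4
box 5734 z med/max 0.0757 0.0875 rect [ 569.8 -340.5] [239.9 120.8] 3.8 circ 570.0 -345.5 130.1
    ray [ 568.7 -338.9] [236.5 122.3] 4.2 ell [ 564.5 -342.7] [127.1 288.5] 93.4
tub 1291 z med/max 0.0458 0.0508 rect [579.7  -3.9] [101.6  74.9] 72.7 circ 580.2 -3.8 51.9
    ray [579.5  -3.9] [101.4  74.7] 72.6 ell [579.5  -3.9] [ 78.4 106.7] 163.1
shaker 182 z med/max 0.0861 0.092 rect [518.8 283.6] [32.8 30.9] 89.0 circ 519.3 283.9 16.8
    ray [518.9 280.4] [31.4 32.1] 44.1 ell [518.6 280.4] [31.  32.2] 160.1
desk z 0.0002637990922049749
```

View pics/crop1.png

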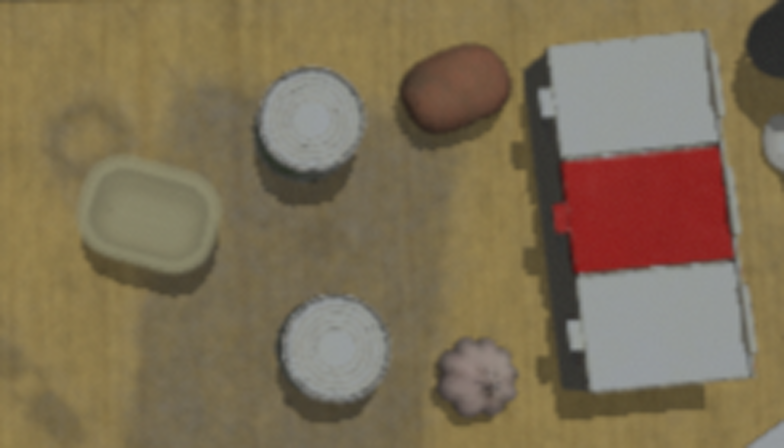

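The two tins are at (642,−120) and (480.5,−132.5), which leaves a gap of 86.6 mm. The box is turned by about 4.3° and the tub needs about +21.6° of turn and −27 mm of sideways shift. The sizes agree with those given. I'll first push the tub's far side flush with both fingertips, then push it from behind.

Request:
{"method": "move_arm", "body": {"plan": [[[0, 0, 0, 0, 0, 0.76, 0.35], [0, 0, 0, 0, 0, 0.76, 0.35], [0, 0, 0, 0, 0, 0.77, 0.35], [0.232, -0.284, 0, 0, 0, 0, 0.35], [0.232, -0.284, 0, 0, 0, 0, 0.35], [0.232, -0.284, 0, 0, 0, 0, 0.35], [0.232, -0.284, 0, 0, 0, 0, 0.35], [0.232, -0.284, 0, 0, 0, 0, 0.35], [0.232, -0.284, 0, 0, 0, 0, 0.35], [0.232, -0.284, 0, 0, 0, 0, 0.35]]]}}

```text
time: 1.4
tool_pos: [0.4311, -0.317, 0.2053]
tool_rot: [-0.0, 0.999, 0.038, -0.0]
contact_force: [-0.1, 0.1, -0.4]
gripper_width: 0.65
grasp_force: 0.0
```

Request:
{"method": "move_arm", "body": {"plan": [[[0.232, -0.284, 0, 0, 0, 0, 0.35], [0.232, -0.284, 0, 0, 0, 0, 0.35], [0.232, -0.284, 0, 0, 0, 0, 0.35], [0.232, -0.284, 0, 0, 0, 0, 0.35], [0.232, -0.284, 0, 0, 0, 0, 0.35], [0.232, -0.284, 0, 0, 0, 0, 0.35], [0.232, -0.284, 0, 0, 0, 0, 0.35], [0.232, -0.284, 0, 0, 0, 0, 0.35], [0.232, -0.284, 0, 0, 0, 0, 0.35], [0, 0, 0, 0, 0, 0, 0.35]]]}}

```text
time: 2.65
tool_pos: [0.6579, 0.0087, 0.2048]
tool_rot: [-0.0, 0.999, 0.039, -0.001]
contact_force: [0.7, -1.6, -0.7]
gripper_width: 0.648
grasp_force: 0.0
```

```bash
cat > st.py <<'E'
from h import *
from scipy.spatial.transform import Rotation as R
import sys
G=np.array([561.3,-126.4]); a=np.radians(4.3); xg=np.array([np.sin(a),-np.cos(a)]); yg=np.array([np.cos(a),np.sin(a)])
def gf(p): d=np.asarray(p)-G; return np.array([d@xg,d@yg])
if __name__=='__main__':
    s=manip.state(); q=s['tool_rot']; r=R.from_quat([q[1],q[2],q[3],q[0]]); M=r.as_matrix()
    print('t',s['time'],'pos',(s['tool_pos']*1000).round(1),'gap xy',gf(s['tool_pos'][:2]*1000).round(1),'yaw',np.degrees(np.arctan2(M[1,0],M[0,0])).round(2),'z',M[:,2].round(4),'F',s['contact_force'].round(2),'w',s['gripper_width'],'J',s['joint_pos'].round(2))
    if len(sys.argv)>1: # target in gap frame x y z
        t=np.array(list(map(float,sys.argv[1:])));w=np.r_[G+t[0]*xg+t[1]*yg,t[2]]-s['tool_pos']*1000
        print('tool shift FS',(M.T@w/120).round(3))
E
python3 st.py -125 105 10
```

```text
t 2.65 pos [657.9   8.7 204.8] gap xy [-127.4  106.5] yaw 4.52 z [-1.e-03  5.e-04 -1.e+00] F [ 0.7  -1.62 -0.74] w 0.6482521803084386 J [-0.1   0.13  1.53  0.    1.48  1.39]
tool shift FS [-0.011  0.021  1.623]
```

Request:
{"method": "move_arm", "body": {"plan": [[[0, 0, 0.3, 0, 0, 0.025, 0.35], [0, 0.02, 0.3, 0, 0, 0, 0.35], [0, 0, 0.3, 0, 0, 0, 0.35], [0, 0, 0.3, 0, 0, 0, 0.35], [0, 0, 0.25, 0, 0, 0, 0.35], [0, 0, 0.17, 0, 0, 0, 0.35], [-0.03, 0, 0, 0, 0, 0, 0.35], [-0.03, 0, 0, 0, 0, 0, 0.35], [-0.03, 0, 0, 0, 0, 0, 0.35], [0, 0, 0, 0, 0, 0, 0.35]]]}}

```text
time: 3.9
tool_pos: [0.6472, 0.0031, 0.0125]
tool_rot: [0.0, 0.999, 0.036, 0.001]
contact_force: [0.3, -0.2, 0.8]
gripper_width: 0.65
grasp_force: 0.0
```

Request:
{"method": "move_arm", "body": {"plan": [[[-0.03, 0, 0, 0, 0, 0, 0.35], [-0.03, 0, 0, 0, 0, 0, 0.35], [-0.03, 0, 0, 0, 0, 0, 0.35], [-0.03, 0, 0, 0, 0, 0, 0.35], [-0.03, 0, 0, 0, 0, 0, 0.35], [-0.03, 0, 0, 0, 0, 0, 0.35], [-0.03, 0, 0, 0, 0, 0, 0.35], [0, 0, 0, 0, 0, 0, 0.35], [0, 0, 0, 0, 0, 0, 0.35], [0, 0, 0, 0, 0, 0, 0.35]]]}}

```text
time: 5.15
tool_pos: [0.6214, 0.0013, 0.011]
tool_rot: [0.0, 0.999, 0.036, -0.0]
contact_force: [0.2, -0.1, -0.1]
gripper_width: 0.652
grasp_force: 0.0
```

```bash
python3 st.py -125 49 10; python3 -c "
from h import *
a=grab('top')['pixels'][110:250,225:425];b=grab('scene')['pixels'][100:240,200:400]
cv2.imwrite('pics/c2.png',np.vstack([cv2.resize(a,(420,294)),cv2.resize(b,(420,294))]))"
```

```text
t 5.15 pos [621.4   1.3  11. ] gap xy [-122.8   69.5] yaw 4.1 z [-4.e-04 -1.e-04 -1.e+00] F [ 0.21 -0.06 -0.13] w 0.6518453962114499 J [-0.12  0.24  1.76 -0.    1.15  1.38]
tool shift FS [-0.171 -0.018  0.009]
```

View pics/c2.png

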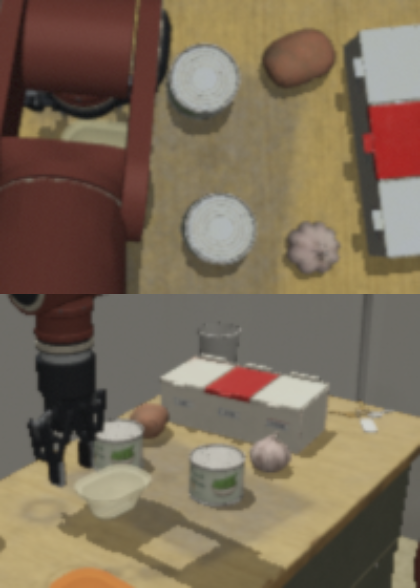

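The scene view shows the fingers on the tub's far side, while in the top view the arm hides the tub. I carry on to the final line.

Request:
{"method": "move_arm", "body": {"plan": [[[-0.03, 0, 0, 0, 0, 0, 0.35], [-0.03, 0, 0, 0, 0, 0, 0.35], [-0.03, 0, 0, 0, 0, 0, 0.35], [-0.03, 0, 0, 0, 0, 0, 0.35], [-0.03, 0, 0, 0, 0, 0, 0.35], [-0.02, 0, 0, 0, 0, 0, 0.35], [0, 0, 0, 0, 0, 0, 0.35], [0, 0, 0, 0, 0, 0, 0.35], [0, 0, 0, 0, 0, 0, 0.35], [0, 0, 0, 0, 0, 0, 0.35]]]}}

```text
time: 6.5
tool_pos: [0.6012, -0.0002, 0.0112]
tool_rot: [0.0, 0.999, 0.036, -0.0]
contact_force: [-0.8, 0.3, 1.3]
gripper_width: 0.651
grasp_force: 0.0
```

```bash
cat > tub.py <<'E'
from st import *
def tub(f,zlo=.034,zhi=.056,show=True,xr=(-200,160),yr=(-70,110)):
    P=cloud(f)*1000; d=P[...,:2]-G; X=d@xg; Y=d@yg
    hsv=cv2.cvtColor(f['pixels'],cv2.COLOR_BGR2HSV)
    m=((X>xr[0])&(X<xr[1])&(Y>yr[0])&(Y<yr[1])&(P[...,2]>zlo*1000)&(P[...,2]<zhi*1000)).astype(np.uint8)
    # drop the tins
    for c in((642,-120.2),(480.5,-132.5)): m[np.hypot(P[...,0]-c[0],P[...,1]-c[1])<42]=0
    n,l,s,c=cv2.connectedComponentsWithStats(m)
    for k in range(1,n):
        if s[k,4]>60:
            q=np.stack([X[l==k],Y[l==k]],1).astype(np.float32); r=cv2.minAreaRect(q)
            an=r[2] if r[1][0]>r[1][1] else r[2]-90
            print('comp',s[k].tolist(),'gapxy',np.round(r[0],1),'size',np.round(r[1],1),'ang',round((an+90)%180-90,1),'x',q[:,0].min().round(1),q[:,0].max().round(1),'y',q[:,1].min().round(1),q[:,1].max().round(1),'z',P[...,2][l==k].mean().round(1))
if __name__=='__main__':
    for n in('top','scene'): print(n); tub(grab(n))
E
python3 st.py; python3 tub.py
```

```text
t 6.5 pos [ 6.012e+02 -2.000e-01  1.120e+01] gap xy [-122.9   49.3] yaw 4.1 z [-1.e-04 -0.e+00 -1.e+00] F [-0.78  0.32  1.26] w 0.6507766039549935 J [-0.12  0.19  1.81 -0.    1.14  1.38]
top
comp [351, 130, 33, 20, 497] gapxy [110.2  89.6] size [40.2 75.1] ang -0.1 x 72.6 147.8 y 69.5 109.8 z 43.5
comp [256, 173, 31, 22, 512] gapxy [-121.5   13. ] size [48.4 67.7] ang -10.9 x -156.9 -85.1 y -16.7 32.4 z 45.6
scene
comp [262, 152, 18, 10, 131] gapxy [107.4  87.5] size [64.2 44.2] ang 0.1 x 75.3 139.6 y 65.4 109.7 z 42.3
comp [242, 179, 35, 22, 539] gapxy [-107.1   -5.9] size [102.3  92.7] ang 32.3 x -159.5 -56.1 y -44.0 58.2 z 45.2
```

Request:
{"method": "move_arm", "body": {"plan": [[[0.15, 0, 0, 0, 0, 0, 0.35], [0.1, 0, -0.1, 0, 0, 0, 0.35], [0, 0, -0.4, 0, 0, 0, 0.35], [0, 0, -0.4, 0, 0, 0, 0.35], [-0.1, -0.3, -0.1, 0, 0, 0, 0.35], [-0.1, -0.4, 0, 0, 0, 0, 0.35], [-0.1, -0.4, 0, 0, 0, 0, 0.35], [-0.1, -0.3, 0, 0, 0, 0, 0.35], [-0.1, 0, 0, 0, 0, -0.9, 0.35], [-0.1, 0, 0, 0, 0, -0.9, 0.35]]]}}

```text
time: 7.85
tool_pos: [0.5474, 0.1637, 0.1323]
tool_rot: [0.0, 0.985, 0.173, 0.001]
contact_force: [0.6, -0.5, 0.4]
gripper_width: 0.65
grasp_force: 0.0
```

```bash
python3 st.py; python3 tub.py
```

```text
t 7.85 pos [547.4 163.7 132.3] gap xy [-290.3    7.9] yaw 19.91 z [ 1.e-03  1.e-04 -1.e+00] F [ 0.61 -0.5   0.35] w 0.6504653589686484 J [ 0.16 -0.02  1.81 -0.    1.35  1.38]
top
comp [351, 130, 33, 20, 502] gapxy [110.1  89.7] size [40.3 75.2] ang -0.4 x 72.5 147.8 y 69.6 109.9 z 43.3
comp [256, 173, 44, 33, 1297] gapxy [-108.    -3.5] size [73.5 98.2] ang -5.9 x -158.3 -57.5 y -41.6 35.8 z 45.8
scene
comp [262, 152, 18, 11, 130] gapxy [106.1  87.4] size [40.9 61.8] ang -1.8 x 75.1 137.2 y 67.2 107.9 z 42.5
comp [242, 181, 35, 20, 506] gapxy [-106.9   -5.1] size [ 74.6 103.7] ang -6.1 x -160.2 -56.6 y -44.7 31.9 z 44.9
```

The tub is now at gap frame (−108,−4) and turned −6°, both views agreeing. A short flush nudge from the near side will fix the offset and the angle together.

Request:
{"method": "move_arm", "body": {"plan": [[[0, 0, 0, 0, 0, 0.91, 0.35], [0, 0, 0, 0, 0, 0.91, 0.35], [-0.155, 0.297, 0, 0, 0, 0, 0.35], [-0.155, 0.297, 0, 0, 0, 0, 0.35], [-0.155, 0.297, 0, 0, 0, 0, 0.35], [-0.155, 0.297, 0, 0, 0, 0, 0.35], [-0.155, 0.297, 0, 0, 0, 0, 0.35], [0, 0, 0, 0, 0, 0, 0.35], [0, 0, 0.3, 0, 0, 0, 0.35], [0, 0, 0, 0, 0, 0, 0.35]]]}}

```text
time: 9.2
tool_pos: [0.4653, -0.0206, 0.093]
tool_rot: [-0.001, 0.999, 0.034, -0.003]
contact_force: [0.1, -0.6, 1.0]
gripper_width: 0.65
grasp_force: 0.0
```

```bash
python3 st.py -112 -80 11
```

```text
t 9.2 pos [465.3 -20.6  93. ] gap xy [-112.7  -87.8] yaw 3.86 z [-0.0053  0.0014 -1.    ] F [ 0.09 -0.61  0.99] w 0.6504845743972683 J [-0.2  -0.24  2.08  0.    1.31  1.3 ]
tool shift FS [0.069 0.007 0.683]
```

Request:
{"method": "move_arm", "body": {"plan": [[[0, 0, 0.2, 0, 0, -0.05, 0.35], [0, 0, 0.2, 0, 0, 0, 0.35], [0, 0, 0.18, 0, 0, 0, 0.35], [0, 0, 0.1, 0, 0, 0, 0.35], [0.06, 0, 0, 0, 0, 0, 0.35], [0.06, 0, 0, 0, 0, 0, 0.35], [0.06, 0, 0, 0, 0, 0, 0.35], [0.03, 0, 0, 0, 0, 0, 0.35], [0, 0, 0, 0, 0, 0, 0.35], [0, 0, 0, 0, 0, 0, 0.35]]]}}

```text
time: 10.45
tool_pos: [0.4919, -0.0194, 0.0136]
tool_rot: [-0.0, 0.999, 0.038, -0.0]
contact_force: [0.2, 0.7, -0.2]
gripper_width: 0.648
grasp_force: 0.0
```

```bash
python3 st.py -112 -48 11
```

```text
t 10.45 pos [491.9 -19.4  13.6] gap xy [-111.9  -61.1] yaw 4.36 z [-3.e-04  0.e+00 -1.e+00] F [ 0.18  0.68 -0.18] w 0.6483971983456642 J [-0.19 -0.06  2.07 -0.    1.13  1.3 ]
tool shift FS [ 0.11  -0.001  0.021]
```

Push to −48, back off, rise and clear for a look.

Request:
{"method": "move_arm", "body": {"plan": [[[0.03, 0, 0, 0, 0, 0, 0.35], [0.02, 0, 0, 0, 0, 0, 0.35], [0.02, 0, 0, 0, 0, 0, 0.35], [0.02, 0, 0, 0, 0, 0, 0.35], [0.02, 0, 0, 0, 0, 0, 0.35], [0, 0, 0, 0, 0, 0, 0.35], [0, 0, 0, 0, 0, 0, 0.35], [-0.1, 0, 0, 0, 0, 0, 0.35], [-0.1, 0, 0, 0, 0, 0, 0.35], [0, 0, 0, 0, 0, 0, 0.35]]]}}

```text
time: 11.7
tool_pos: [0.48, -0.0201, 0.0132]
tool_rot: [-0.0, 0.999, 0.038, -0.0]
contact_force: [0.1, -1.0, 0.2]
gripper_width: 0.652
grasp_force: 0.0
```

Request:
{"method": "move_arm", "body": {"plan": [[[0, 0, -0.4, 0, 0, 0, 0.35], [0, 0, -0.4, 0, 0, 0, 0.35], [0, -0.1, -0.2, 0, 0, 0, 0.35], [0.1, -0.3, 0, 0, 0, 0, 0.35], [0.1, -0.4, 0, 0, 0, 0, 0.35], [0.1, -0.4, 0, 0, 0, 0, 0.35], [0.15, -0.3, 0, 0, 0, 0, 0.35], [0.1, 0, 0, 0, 0, -0.95, 0.35], [0, 0, 0, 0, 0, -0.95, 0.35], [0, 0, 0, 0, 0, -0.95, 0.35]]]}}

```text
time: 12.95
tool_pos: [0.5336, 0.1645, 0.1335]
tool_rot: [-0.0, 0.968, 0.252, 0.0]
contact_force: [0.3, 0.4, -0.6]
gripper_width: 0.652
grasp_force: 0.0
```

```bash
python3 st.py; python3 tub.py
```

```text
t 12.95 pos [533.6 164.5 133.5] gap xy [-292.1   -5.9] yaw 29.14 z [ 1.e-04  1.e-04 -1.e+00] F [ 0.35  0.36 -0.65] w 0.6515019214613691 J [ 0.17 -0.05  1.84  0.    1.35  1.23]
top
comp [351, 130, 33, 19, 502] gapxy [109.7  90.1] size [39.6 74.6] ang -0.8 x 72.4 147.1 y 70.3 109.9 z 43.3
comp [255, 170, 45, 34, 1301] gapxy [-109.     1.8] size [ 74.8 100.8] ang -2.4 x -159.8 -58.8 y -35.6 40.0 z 45.9
scene
comp [262, 152, 18, 11, 131] gapxy [90.5 87.2] size [93.8 42.2] ang 2.5 x 43.9 137.5 y 66.5 110.0 z 42.4
comp [240, 181, 35, 20, 497] gapxy [-108.3   -0.8] size [ 74.8 101.2] ang -2.9 x -159.5 -57.8 y -39.0 37.1 z 44.9
```

Request:
{"method": "move_arm", "body": {"plan": [[[0, 0, 0, 0, 0, -0.948, 0.65], [0, 0, 0, 0, 0, -0.948, 0.65], [0, 0, 0, 0, 0, -0.948, 0.65], [0, 0, 0, 0, 0, -0.948, 0.65], [0, 0, 0, 0, 0, -0.948, 0.65], [0, 0, 0, 0, 0, -0.948, 0.65], [0, 0, 0, 0, 0, -0.948, 0.65], [0, 0, 0, 0, 0, -0.948, 0.65], [0, 0, 0.3, 0, 0, 0, 0.65], [0, 0, 0, 0, 0, 0, 0.65]]]}}

```text
time: 14.3
tool_pos: [0.5309, 0.1637, 0.0945]
tool_rot: [-0.002, 0.683, 0.731, -0.003]
contact_force: [0.7, -0.5, -0.7]
gripper_width: 0.354
grasp_force: 0.0
```

```bash
python3 st.py -190 0 9
```

```text
t 14.3 pos [530.9 163.7  94.5] gap xy [-291.6   -8.6] yaw 93.91 z [-0.0064 -0.001  -1.    ] F [ 0.7  -0.45 -0.65] w 0.35379273769726083 J [ 0.17 -0.01  1.87  0.    1.29  0.1 ]
tool shift FS [-0.846  0.082  0.713]
```

Request:
{"method": "move_arm", "body": {"plan": [[[-0.1, 0.04, 0.2, 0, 0, -0.045, 0.65], [-0.1, 0.04, 0.2, 0, 0, 0, 0.65], [-0.1, 0, 0.2, 0, 0, 0, 0.65], [-0.1, 0, 0.1, 0, 0, 0, 0.65], [-0.1, 0, 0, 0, 0, 0, 0.65], [-0.1, 0, 0, 0, 0, 0, 0.65], [-0.1, 0, 0, 0, 0, 0, 0.65], [-0.08, 0, 0, 0, 0, 0, 0.65], [-0.06, 0, 0, 0, 0, 0, 0.65], [0, 0, 0, 0, 0, 0, 0.65]]]}}

```text
time: 15.55
tool_pos: [0.5508, 0.064, 0.0137]
tool_rot: [-0.0, 0.68, 0.734, 0.0]
contact_force: [0.3, 0.3, -0.3]
gripper_width: 0.352
grasp_force: 0.0
```

```bash
python3 st.py -140 0 10; python3 tub.py
```

```text
t 15.55 pos [550.8  64.   13.7] gap xy [-190.7    3.8] yaw 94.37 z [ 1.e-04  1.e-04 -1.e+00] F [ 0.28  0.26 -0.34] w 0.3524694281309252 J [-0.02  0.09  1.92  0.    1.14 -0.09]
tool shift FS [-0.422 -0.032  0.031]
top
comp [351, 130, 33, 20, 503] gapxy [109.8  89.4] size [40.7 75. ] ang -1.1 x 72.3 147.5 y 69.2 110.0 z 43.2
comp [261, 170, 39, 34, 1057] gapxy [-101.7    1.6] size [75.8 86.6] ang -5.6 x -147.9 -58.8 y -35.7 39.8 z 45.8
scene
comp [262, 152, 18, 11, 131] gapxy [90.4 88.4] size [97.3 43. ] ang 0.0 x 41.7 139.0 y 66.9 109.9 z 42.6
comp [241, 181, 34, 26, 347] gapxy [-126.9  -20.6] size [144.8  52.4] ang 12.1 x -199.9 -58.3 y -38.7 19.2 z 45.2
```

Request:
{"method": "move_arm", "body": {"plan": [[[-0.04, -0.03, 0.02, 0, 0, 0, 0.65], [-0.04, 0, 0, 0, 0, 0, 0.65], [-0.04, 0, 0, 0, 0, 0, 0.65], [-0.04, 0, 0, 0, 0, 0, 0.65], [-0.04, 0, 0, 0, 0, 0, 0.65], [-0.04, 0, 0, 0, 0, 0, 0.65], [-0.04, 0, 0, 0, 0, 0, 0.65], [-0.04, 0, 0, 0, 0, 0, 0.65], [-0.04, 0, 0, 0, 0, 0, 0.65], [-0.04, 0, 0, 0, 0, 0, 0.65]]]}}

```text
time: 16.9
tool_pos: [0.5509, 0.016, 0.0113]
tool_rot: [0.0, 0.679, 0.734, 0.0]
contact_force: [-0.5, 0.8, -0.3]
gripper_width: 0.349
grasp_force: 0.5
```

```bash
cat >> tub.py <<'E'
    # sides and front line fits from top contour
    f=grab('top'); P=cloud(f)*1000; d=P[...,:2]-G; X=d@xg; Y=d@yg
    m=(X>-180)&(X<140)&(abs(Y)<48)&(P[...,2]>36)&(P[...,2]<52)
    for c in((642,-120.2),(480.5,-132.5)): m&=np.hypot(P[...,0]-c[0],P[...,1]-c[1])>39.5
    x,y=X[m],Y[m]; fr=x.max(); print('front',fr)
    b=np.arange(fr-75,fr-15,4.); lo=[];hi=[]
    for t in b:
        s=(x>=t)&(x<t+4)
        lo.append(y[s].min() if s.sum()>3 else np.nan); hi.append(y[s].max() if s.sum()>3 else np.nan)
    print('x',b.round(0).tolist()); print('lo',np.round(lo,1).tolist()); print('hi',np.round(hi,1).tolist())
    bb=np.arange(-26,27,6); print('front by y',[round(float(x[(y>=t-3)&(y<t+3)].max()),1) if ((y>=t-3)&(y<t+3)).any() else None for t in bb])
E
python3 st.py; python3 tub.py
```

```text
t 16.9 pos [550.9  16.   11.3] gap xy [-142.8    0.3] yaw 94.42 z [ 1.e-04  1.e-04 -1.e+00] F [-0.51  0.77 -0.34] w 0.34933989297109613 J [-0.11  0.08  1.93  0.    1.13 -0.18]
top
comp [351, 130, 33, 20, 500] gapxy [110.   90.3] size [75.4 39.1] ang 1.1 x 72.3 147.5 y 70.3 109.8 z 43.2
comp [290, 168, 22, 33, 435] gapxy [-50.5  -2.2] size [77.  40.4] ang 69.8 x -82.3 -31.1 y -33.2 39.4 z 45.9
scene
comp [264, 152, 16, 10, 124] gapxy [107.6  89.2] size [62.7 40.8] ang 8.8 x 75.8 138.5 y 68.8 109.9 z 42.7
comp [241, 178, 39, 22, 326] gapxy [-91.5   2.2] size [ 75.3 123.8] ang -0.4 x -153.3 -29.6 y -35.6 39.7 z 45.4
front -30.64408507680022
x [-106.0, -102.0, -98.0, -94.0, -90.0, -86.0, -82.0, -78.0, -74.0, -70.0, -66.0, -62.0, -58.0, -54.0, -50.0]
lo [-6.1, 20.5, nan, nan, nan, nan, -31.9, -32.1, -32.6, -33.1, -33.5, -31.5, -32.0, -32.2, -30.2]
hi [21.4, 41.7, nan, nan, nan, nan, -25.0, -20.8, -16.5, -5.6, 12.2, 29.8, 39.5, 39.0, 36.3]
front by y [-40.3, -35.1, -32.2, -31.7, -31.1, -30.6, -32.1, -31.3, -33.2]
```

The tub is in the mouth of the gap, flush with the fingers and about 2–3 mm to the far side. I push on with a slight −1.5° heading to centre it, then straighten it.

Request:
{"method": "move_arm", "body": {"plan": [[[-0.02, 0, 0, 0, 0, 0.1, 0.65], [-0.04, 0, 0, 0, 0, 0.1, 0.65], [-0.045, 0, 0, 0, 0, 0, 0.65], [-0.045, 0, 0, 0, 0, 0, 0.65], [-0.045, 0, 0, 0, 0, 0, 0.65], [-0.045, 0, 0, 0, 0, 0, 0.65], [-0.045, 0, 0, 0, 0, 0, 0.65], [-0.045, 0, 0, 0, 0, 0, 0.65], [-0.03, 0, 0, 0, 0, 0, 0.65], [0, 0, 0, 0, 0, 0, 0.65]]]}}

```text
time: 18.3
tool_pos: [0.5531, -0.0272, 0.0113]
tool_rot: [0.0, 0.69, 0.723, -0.0]
contact_force: [0.5, 0.6, 0.9]
gripper_width: 0.35
grasp_force: 0.0
```

```bash
python3 st.py; python3 tub.py|grep -v "comp \[351"
```

```text
t 18.3 pos [553.1 -27.2  11.3] gap xy [-99.5  -0.7] yaw 92.68 z [ 2.e-04 -3.e-04 -1.e+00] F [0.52 0.63 0.93] w 0.3495813531929417 J [-0.18  0.09  1.92 -0.    1.13 -0.23]
top
comp [319, 172, 12, 28, 156] gapxy [ 3.4 -9.4] size [64.7 19.4] ang 65.6 x -16.8 12.8 y -36.2 23.9 z 45.8
scene
comp [250, 172, 38, 22, 314] gapxy [-48.2  -1.4] size [ 73.7 125. ] ang -1.4 x -110.5 14.3 y -38.7 35.4 z 45.6
front 12.97028223980423
x [-62.0, -58.0, -54.0, -50.0, -46.0, -42.0, -38.0, -34.0, -30.0, -26.0, -22.0, -18.0, -14.0, -10.0, -6.0]
lo [nan, nan, nan, nan, nan, nan, nan, nan, nan, nan, nan, -35.9, -36.2, -34.5, -32.5]
hi [nan, nan, nan, nan, nan, nan, nan, nan, nan, nan, nan, -29.0, -22.8, -18.4, -5.2]
front by y [4.9, 10.3, 10.9, 11.6, 12.2, 13.0, 11.1, 11.3, 8.3]
```

Request:
{"method": "move_arm", "body": {"plan": [[[-0.03, 0, 0, 0, 0, -0.06, 0.65], [-0.03, 0, 0, 0, 0, -0.06, 0.65], [-0.03, 0, 0, 0, 0, -0.06, 0.65], [-0.05, 0, 0, 0, 0, 0, 0.65], [-0.05, 0, 0, 0, 0, 0, 0.65], [-0.05, 0, 0, 0, 0, 0, 0.65], [-0.05, 0, 0, 0, 0, 0, 0.65], [-0.05, 0, 0, 0, 0, 0, 0.65], [-0.05, 0, 0, 0, 0, 0, 0.65], [0, 0, 0, 0, 0, 0, 0.65]]]}}

```text
time: 19.7
tool_pos: [0.5563, -0.0742, 0.0112]
tool_rot: [0.0, 0.681, 0.733, -0.0]
contact_force: [0.1, 1.3, -0.8]
gripper_width: 0.352
grasp_force: 0.0
```

```bash
python3 st.py; python3 tub.py|grep -v "comp \[351"; python3 - <<'E'
from st import *
f=grab('scene'); P=cloud(f)*1000; d=P[...,:2]-G; X=d@xg; Y=d@yg
m=(X>130)&(X<200)&(abs(Y)<110)&(P[...,2]>15)&(P[...,2]<65)
print('box face X median',np.median(X[m]),np.percentile(X[m],[10,90]),'fit',np.polyfit(Y[m],X[m],1))
b=f['pixels'][90:240,190:390]; cv2.imwrite('pics/c3.png',cv2.resize(b,(800,600)))
E
```

```text
t 19.7 pos [556.3 -74.2  11.2] gap xy [-52.5  -1.1] yaw 94.22 z [ 0.e+00 -5.e-04 -1.e+00] F [ 0.1   1.31 -0.81] w 0.35211932084627223 J [-0.26  0.11  1.9  -0.    1.13 -0.34]
top
scene
comp [260, 167, 36, 20, 272] gapxy [-3.1 -0.5] size [123.2  72.2] ang 4.6 x -65.2 59.2 y -36.8 37.4 z 45.7
front -9.663396486807871
x [-85.0, -81.0, -77.0, -73.0, -69.0, -65.0, -61.0, -57.0, -53.0, -49.0, -45.0, -41.0, -37.0, -33.0, -29.0]
lo [nan, nan, nan, nan, nan, nan, nan, nan, nan, nan, nan, nan, nan, nan, nan]
hi [nan, nan, nan, nan, nan, nan, nan, nan, nan, nan, nan, nan, nan, nan, nan]
front by y [None, None, None, None, None, None, None, None, None]
box face X median 171.1934978776069 [168.24927634 173.89343481] fit [1.13422191e-03 1.70999289e+02]
```

View pics/c3.png

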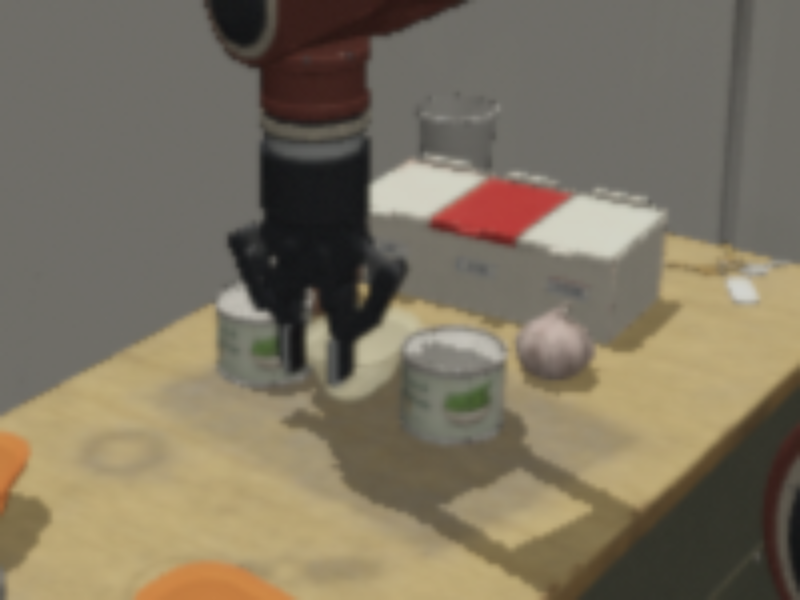

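The tub is halfway through the gap and straight. The tins, garlic and potato are untouched, and the box face is parallel at X≈171. I narrow the fingers for more clearance between the tins and push on.

Request:
{"method": "move_arm", "body": {"plan": [[[0.05, 0, 0, 0, 0, 0, 0.8], [0, 0, 0, 0, 0, 0, 0.8], [-0.05, 0, 0, 0, 0, 0, 0.8], [-0.05, 0, 0, 0, 0, 0, 0.8], [-0.05, 0, 0, 0, 0, 0, 0.8], [-0.05, 0, 0, 0, 0, 0, 0.8], [-0.05, 0, 0, 0, 0, 0, 0.8], [-0.05, 0, 0, 0, 0, 0, 0.8], [-0.05, 0, 0, 0, 0, 0, 0.8], [0, 0, 0, 0, 0, 0, 0.8]]]}}

```text
time: 21.15
tool_pos: [0.559, -0.11, 0.0113]
tool_rot: [0.0, 0.681, 0.733, -0.0]
contact_force: [0.1, -0.6, 0.0]
gripper_width: 0.198
grasp_force: 0.0
```

```bash
python3 st.py; python3 tub.py|grep -v "comp \[351"
```

```text
t 21.15 pos [ 559.  -110.    11.3] gap xy [-16.5  -1. ] yaw 94.22 z [ 2.e-04 -4.e-04 -1.e+00] F [ 0.06 -0.59  0.04] w 0.19761454308229756 J [-0.32  0.12  1.88 -0.    1.13 -0.4 ]
top
comp [350, 130, 34, 19, 486] gapxy [109.2  90.1] size [39.2 75.7] ang -0.4 x 71.4 147.1 y 70.6 109.8 z 43.5
scene
comp [268, 162, 34, 19, 246] gapxy [35.5 -0.3] size [ 68.7 126.5] ang -5.6 x -27.9 99.2 y -37.7 33.3 z 45.9
front 35.44902409985349
x [-40.0, -36.0, -32.0, -28.0, -24.0, -20.0, -16.0, -12.0, -8.0, -4.0, 0.0, 4.0, 8.0, 12.0, 16.0]
lo [nan, nan, nan, nan, nan, nan, nan, nan, nan, nan, nan, nan, nan, nan, -32.4]
hi [nan, nan, nan, nan, nan, nan, nan, nan, nan, nan, nan, nan, nan, nan, -30.2]
front by y [22.4, None, None, None, None, None, None, None, None]
```

Request:
{"method": "move_arm", "body": {"plan": [[[-0.05, 0, 0, 0, 0, 0, 0.8], [-0.05, 0, 0, 0, 0, 0, 0.8], [-0.05, 0, 0, 0, 0, 0, 0.8], [-0.05, 0, 0, 0, 0, 0, 0.8], [-0.05, 0, 0, 0, 0, 0, 0.8], [-0.05, 0, 0, 0, 0, 0, 0.8], [-0.05, 0, 0, 0, 0, 0, 0.8], [-0.05, 0, 0, 0, 0, 0, 0.8], [-0.04, 0, 0, 0, 0, 0, 0.8], [0, 0, 0, 0, 0, 0, 0.8]]]}}

```text
time: 22.55
tool_pos: [0.563, -0.1626, 0.0114]
tool_rot: [0.0, 0.681, 0.733, -0.0]
contact_force: [-0.3, 0.2, 0.3]
gripper_width: 0.202
grasp_force: 0.0
```

```bash
python3 st.py; python3 tub.py|grep comp; python3 -c "
from h import *
a=grab('top')['pixels'][110:250,270:470];b=grab('scene')['pixels'][100:240,200:400]
cv2.imwrite('pics/c4.png',np.vstack([cv2.resize(a,(420,294)),cv2.resize(b,(420,294))]))"
```

```text
t 22.55 pos [ 563.  -162.6   11.4] gap xy [36.2 -1. ] yaw 94.22 z [ 3.e-04 -4.e-04 -1.e+00] F [-0.29  0.15  0.33] w 0.2017344833640373 J [-0.41  0.16  1.84 -0.    1.14 -0.48]
comp [361, 130, 23, 11, 150] gapxy [120.9  98. ] size [23.5 53.1] ang -1.3 x 94.5 147.6 y 85.7 110.0 z 44.2
comp [263, 152, 14, 10, 81] gapxy [96.5 94.4] size [48.8 39.5] ang 66.4 x 74.0 124.3 y 69.7 110.0 z 42.1
comp [278, 156, 32, 18, 244] gapxy [84.3 -5.2] size [119.   72.8] ang 9.7 x 23.4 145.2 y -39.1 34.6 z 45.4
```

View pics/c4.png

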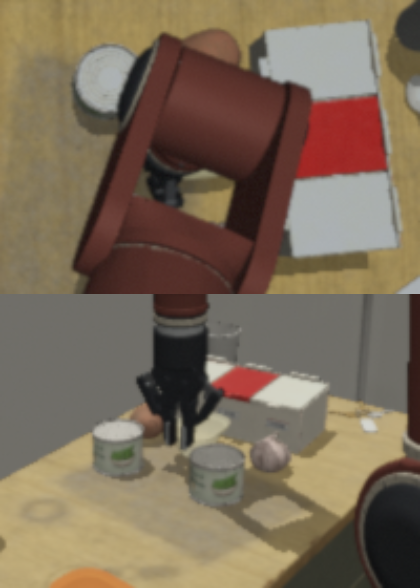

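The tub has passed the tins and its front is about 24 mm short of the box. I approach gently and watch the force.

Request:
{"method": "move_arm", "body": {"plan": [[[-0.03, 0, 0, 0, 0, 0, 0.8], [-0.03, 0, 0, 0, 0, 0, 0.8], [-0.03, 0, 0, 0, 0, 0, 0.8], [-0.03, 0, 0, 0, 0, 0, 0.8], [-0.03, 0, 0, 0, 0, 0, 0.8], [-0.02, 0, 0, 0, 0, 0, 0.8], [0, 0, 0, 0, 0, 0, 0.8], [0, 0, 0, 0, 0, 0, 0.8], [0, 0, 0, 0, 0, 0, 0.8], [0, 0, 0, 0, 0, 0, 0.8]]]}}

```text
time: 24.05
tool_pos: [0.5644, -0.1825, 0.0113]
tool_rot: [0.0, 0.68, 0.733, -0.0]
contact_force: [-0.4, -0.1, 0.1]
gripper_width: 0.202
grasp_force: 0.0
```

Request:
{"method": "move_arm", "body": {"plan": [[[-0.01, 0, 0, 0, 0, 0, 0.8], [-0.01, 0, 0, 0, 0, 0, 0.8], [0, 0, 0, 0, 0, 0, 0.8], [0, 0, 0, 0, 0, 0, 0.8], [0, 0, 0, 0, 0, 0, 0.8], [0, 0, 0, 0, 0, 0, 0.8], [0, 0, 0, 0, 0, 0, 0.8], [0, 0, 0, 0, 0, 0, 0.8], [0, 0, 0, 0, 0, 0, 0.8], [0, 0, 0, 0, 0, 0, 0.8]]]}}

```text
time: 25.3
tool_pos: [0.5644, -0.1826, 0.0112]
tool_rot: [-0.002, 0.68, 0.733, 0.001]
contact_force: [-1.0, 7.6, 3.7]
gripper_width: 0.195
grasp_force: 4.0
```

```bash
python3 st.py; python3 tub.py|grep comp
```

```text
t 25.3 pos [ 564.4 -182.6   11.2] gap xy [56.2 -1.2] yaw 94.24 z [-9.0e-04  4.3e-03 -1.0e+00] F [-1.05  7.6   3.74] w 0.19516047363129077 J [-0.44  0.18  1.82  0.    1.14 -0.52]
comp [262, 152, 18, 11, 121] gapxy [86.3 89.5] size [41.2 87.5] ang -2.1 x 42.1 130.4 y 68.3 109.3 z 42.7
comp [281, 155, 32, 17, 234] gapxy [101.   -1.8] size [116.7  72.3] ang 2.4 x 43.4 159.8 y -37.9 35.4 z 45.5
```

Contact: 7.6 N and no further motion. The rear face at about 67 plus 102 gives 169, which is the box front. I back off straight, rise and look.

Request:
{"method": "move_arm", "body": {"plan": [[[-0.01, 0, 0, 0, 0, 0, 0.8], [0, 0, 0, 0, 0, 0, 0.8], [0, 0, 0, 0, 0, 0, 0.8], [0.02, 0, 0, 0, 0, 0, 0.8], [0.03, 0, 0, 0, 0, 0, 0.8], [0.1, 0, 0, 0, 0, 0, 0.8], [0.15, 0, 0, 0, 0, 0, 0.8], [0, 0, -0.2, 0, 0, 0, 0.8], [0, 0, -0.4, 0, 0, 0, 0.8], [0, 0, -0.4, 0, 0, 0, 0.8]]]}}

```text
time: 26.7
tool_pos: [0.5614, -0.1488, 0.1319]
tool_rot: [-0.001, 0.68, 0.733, -0.0]
contact_force: [-0.9, -0.2, 0.3]
gripper_width: 0.202
grasp_force: 0.0
```

Request:
{"method": "move_arm", "body": {"plan": [[[0.2, 0, -0.2, 0, 0, 0, 0.8], [0.35, 0, 0, 0, 0, 0, 0.8], [0.35, 0, 0, 0, 0, 0, 0.8], [0.35, 0, 0, 0, 0, 0, 0.8], [0.35, 0, 0, 0, 0, 0, 0.8], [0.35, 0, 0, 0, 0, 0, 0.8], [0.35, 0, 0, 0, 0, 0, 0.8], [0.2, 0, 0, 0, 0, 0, 0.8], [0, 0, 0, 0, 0, 0, 0.8], [0, 0, 0, 0, 0, 0, 0.8]]]}}

```text
time: 27.95
tool_pos: [0.5394, 0.149, 0.1551]
tool_rot: [0.0, 0.68, 0.733, -0.0]
contact_force: [-0.4, 0.7, -1.1]
gripper_width: 0.201
grasp_force: 0.0
```

```bash
python3 st.py; python3 tub.py; python3 -c "
from meas import *
f=grab('top'); a=f['pixels'][110:250,290:490];cv2.imwrite('pics/c5.png',cv2.resize(a,(800,560)))
try: run(f)
except Exception as e: print(e)"|grep -A0 -E "garlic|potato|shaker|box"
```

```text
t 27.95 pos [539.4 149.  155.1] gap xy [-276.2   -1.2] yaw 94.26 z [-2.e-04 -5.e-04 -1.e+00] F [-0.36  0.73 -1.06] w 0.20099548595553599 J [ 0.14 -0.07  1.82 -0.    1.39  0.06]
top
comp [351, 130, 33, 20, 506] gapxy [109.8  89.5] size [74.6 40.1] ang 0.9 x 72.3 146.9 y 69.3 109.7 z 43.4
comp [354, 160, 43, 34, 1268] gapxy [112.8   2.5] size [74.9 94.3] ang -0.6 x 65.6 159.8 y -34.9 40.1 z 45.8
scene
comp [262, 152, 18, 11, 131] gapxy [90.  88.4] size [39.9 98.6] ang -0.3 x 40.6 139.3 y 68.4 108.4 z 42.6
comp [283, 154, 30, 15, 325] gapxy [112.5  -0.7] size [93.  74.2] ang 0.3 x 66.0 158.9 y -37.7 36.5 z 44.7
front 139.9126944683938
x [65.0, 69.0, 73.0, 77.0, 81.0, 85.0, 89.0, 93.0, 97.0, 101.0, 105.0, 109.0, 113.0, 117.0, 121.0]
lo [-12.1, -22.0, -27.0, -29.4, -29.8, -32.6, -32.9, -33.4, -33.7, -34.4, -34.5, -34.9, -33.2, -33.7, -34.2]
hi [19.5, 26.1, 31.0, 34.8, 36.7, 36.2, 38.2, 40.2, 40.0, 39.2, 38.9, 38.6, 38.0, 38.0, 39.8]
front by y [139.2, 139.1, 139.2, 139.6, 138.5, 139.4, 139.4, 139.2, 139.8]
garlic 276 z med/max 0.0431 0.0596 rect [ 456.3 -233.6] [42.8 42.2] 70.1 circ 457.7 -235.0 23.2
--
potato 715 z med/max 0.0426 0.0516 rect [ 667.9 -228.6] [57.6 76.4] 20.7 circ 667.6 -229.6 39.8
--
box 5729 z med/max 0.0757 0.0869 rect [ 569.7 -340.4] [239.7 120.9] 4.3 circ 570.1 -345.7 130.1
```

View pics/c5.png

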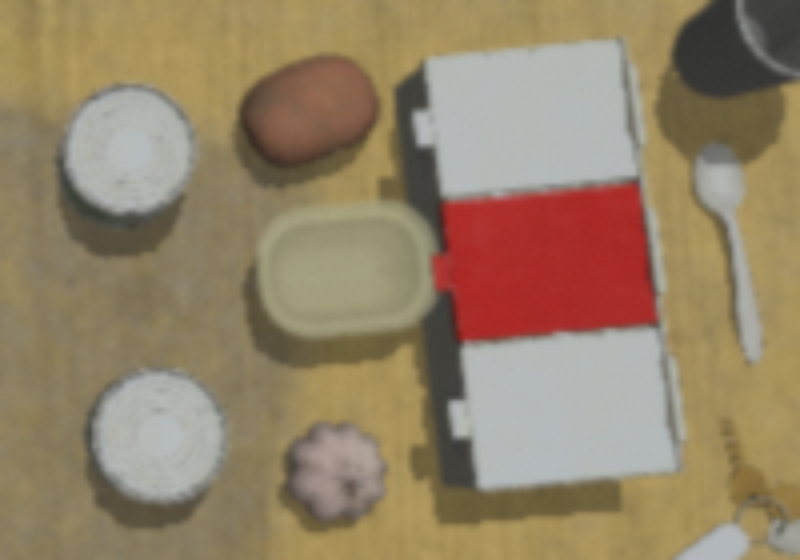

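```bash
python3 - <<'E'
from st import *
for n in('top','scene'):
    f=grab(n); P=cloud(f)*1000; d=P[...,:2]-G; X=d@xg; Y=d@yg; Z=P[...,2]
    t=(X>60)&(X<176)&(abs(Y-1)<41)&(Z>38)&(Z<52)
    print(n,'tub front by y',[(int(y),round(float(np.percentile(X[t&(abs(Y-y)<4)],98)),1),round(float(X[t&(abs(Y-y)<4)].min()),1)) for y in range(-24,30,8)])
    for s in(-1,1):
        m=(X>150)&(X<190)&(Y*s>48)&(Y*s<100)&(Z>20)&(Z<65); print(' face',s,m.sum(),np.percentile(X[m],[10,50,90]).round(1) if m.sum() else '')
E
```

```text
top tub front by y [(-24, 167.8, 73.0), (-16, 166.8, 67.1), (-8, 160.5, 66.6), (0, 161.9, 67.0), (8, 167.3, 67.4), (16, 167.8, 68.0), (24, 168.3, 69.8)]
 face -1 90 [167.3 167.9 168.4]
 face 1 83 [167.3 168.  168.6]
scene tub front by y [(-24, 171.1, 72.3), (-16, 172.2, 68.7), (-8, 172.0, 66.7), (0, 172.4, 65.8), (8, 170.6, 69.0), (16, 173.6, 71.0), (24, 174.1, 72.4)]
 face -1 193 [168.4 170.9 173.4]
 face 1 158 [168.6 171.  173.9]
```

By the top view the face is at 168.0 and the tub's front at about 167.8, square to within about 0.5°. The bystanders have not moved, so I hand it in.

```bash
python3 -c "
from plant import manip
print(manip.job_done())"
```

```text
the job is handed in; nothing more can be done
None
```

The tub was pushed short end first through the gap and now rests against the seasoning box front, square to about 0.5°. It was only pushed along the desk, the garlic and potato measured in place, the shaker was never approached (its final position was not re-measured), and the job is handed in.

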